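# Unplug the tea-ball dish and hold it squared up over its lunch container

### The job

By its arched handle, pull the dished plate with the loose tea ball straight up out of its spring-catch dock, then turn it a quarter turn so that its handle runs along the long side of the open clear container, and carry it over the middle of the container. Keep the plate level and the ball in the middle of it all the way, and do not touch the ball or disturb the other things. Finish still holding it by the handle, still and level, a little above the container with the plug under the plate clear of the rim (by up to a few centimetres), so I can check it before it goes in.

Things in the scene. Friction and masses are not known exactly. Their poses are not given: they have to be found in the camera images.
- carrier: White dished plate, 120 mm across, with a pale bamboo arch handle above and a black plug below; about 300 g. Origin: centre of the plate's underside, resting on the dock; z up, x along the arch (x and -x alike). Arch 150 mm long (x), 14 mm wide, top 118 mm above the origin. The dish slopes 7 degrees to its middle and has a steeper rim from 45 mm radius out.
- carrier_grip (a point): Centre of the dark wood grip block in the middle of the arch's crossbar, 108 mm above the carrier's origin: block 44 mm along x, 14.4 mm wide (y, to be pinched across), 20 mm high. Axes as the carrier's. The ball's top is 65 mm below it.
- plug_tip (a point): Lower end of the plug, on the carrier's axis, 34 mm below its origin. At the start it sits 34 mm deep in the dock. The plug is 22 mm square at the top with a waisted round end.
- dish_mid (a point): Point on the carrier's axis, 26 mm above its origin, where the ball's centre is when the ball lies in the middle of the dish.
- ball_center (a point): Centre of the loose copper-coloured metal tea ball, 34 mm diameter, 50 g, that rolls freely in the dish.
- ball: The same ball as a body; its axes turn as it rolls, so use ball_center for its place.
- dock: Fixed grey block, 100 (x) x 80 (y) x 45 mm high, a 24 mm square socket in its top, an orange sprung catch in each y side. Origin: centre of its underside; z up. At the start the carrier is plugged in, handle along the dock's x. The catches hold the plug against an upward pull of 8 to 20 N (weight included); they let go after about 10 mm; the plug is out of the socket after 34 mm.
- container: Open clear plastic container with a blue rim band, 200 (x, its long side) x 140 (y) x 60 mm high, wall 4 mm, loose, 250 g. Origin: centre of its underside; z up. It stands beside the dock, either to the left or the right of it, with its long side roughly at right angles (within 10 degrees) to the dock's x axis.
- jar: Purple insulated food jar with a grey lid, bystander: 90 mm diameter, 140 mm high, upright. Origin: centre of its underside.
- ice_block: Black silicone ice block, bystander: 100 (x) x 55 (y) x 22 mm, flat. Origin: centre of its underside.
- chopsticks: Pair of bamboo chopsticks in a red clip, bystander: 210 mm long (y), 22 mm wide (x), 8.5 mm high. Origin: centre of the underside.
- clip_lid: Blue clip-on lid of the container, bystander: 206 (x) x 146 (y) x 14 mm, lying flat. Origin: centre of its underside.
Mind the look-alikes: they are no part of the job. There is more than one size of the carrier; the one meant has the size given above. Leave any pink look-alike of the dock alone.

How it is judged (in metres and radians):
On the way:
1. the plug is wholly out of the dock, the plate not yet turned (z of plug_tip in the frame of dock above 0.047 m and angle between the x axis of carrier and the x axis of dock, either way round below 0.5 rad and contact force between the fingers and carrier above 1 N), for 0.1 s.
At the end, for the whole second after the job is handed in: Carrier held at rest, level within 5 deg, over the container's middle within 20 mm, handle along the container's long side within 8.5 deg, plug tip 3 to 80 mm above the rim (63 to 140 mm above its underside), ball within 12 mm of the dish's middle (contact force between the fingers and carrier above 1 N and angle between the x axis of carrier and the x axis of container, either way round below 0.15 rad and horizontal distance between carrier and container below 0.02 m and z of plug_tip in the frame of container between 0.063 and 0.14 m and angle between carrier's own z axis and vertical below 0.09 rad and distance between ball_center and dish_mid below 0.012 m and linear speed of carrier below 0.02 m/s and angular speed of carrier below 0.15 rad/s); the arm keeps its last pose, push and grip.
It fails at once if the ball rolled more than 30 mm from the middle of the dish (distance between ball_center and dish_mid above 0.03 m).
It fails at once if the plate was tipped more than 12 degrees (angle between carrier's own z axis and vertical above 0.21 rad).
It fails at once if the fingers touched the ball (contact force between the fingers and ball above 0.3 N).
It fails at once if the container was pushed away (distance of container from where it was at the start of the episode above 0.02 m).
It fails at once if a bystander was disturbed (distance of any of jar, ice_block, chopsticks, clip_lid from where it was at the start of the episode above 0.02 m).
It also fails if it takes over 54 s, if anything falls off the work surface, if the arm or the gripper's body presses on something with over 40 N, if the wrist force passes 120 N, or if a joint passes its speed limit or range.

### The arm

A 6-joint arm with a two-finger parallel gripper is mounted at the origin on the work surface. World frame = base frame: x ahead of the robot, y to its left, z up, the work surface at z = 0. Lengths are in m, angles in degrees, forces in N, time in s.
With the tool pointing down it reaches from about 0.4 to 0.925 m from the base axis. Payload 12.5 kg.
Tool frame: the origin (TCP) lies between the finger pads; the fingertips stand ahead of it and the grasp point (between the pads) lies 6 mm ahead of it (bot.finger_overhang is the z of the fingertips in the tool frame, in m); z points along the fingers, y is the direction in which the jaws open and shut (so a half turn about z gives the same grasp; the last joint's range is limited). The gripper opens to 95 mm and grips with 3 to 60 N. Pads are 20 mm wide; open, the fingers measure 119 mm over their backs; the gripper's body (75 mm by 180 mm) begins 59 mm behind the grasp point.
Start: joints at [-6.05, 28.126, 89.318, -0, 62.55, -6.05], TCP at [0.625, 0, 0.24] pointing down, gripper open.
Joint ranges: [-177.58, 177.58], [-47.91, 125.51], [2.72, 160], [-65.01, 245.01], [3.68, 167.84], [-153.87, 153.87]. Speed limits (degrees/s): [127.2, 127.2, 159.86, 180, 180, 180].

### API

Orientations are given as [roll, pitch, yaw] about the fixed x, y, z axes, in that order (R = Rz(yaw) Ry(pitch) Rx(roll)).
In Python, from station import bot gives the robot as it stands. The module is installed in compiled form; this text tells all that it offers.
- The arm moves only by the tool apply_moves, never from a script. Its argument "deltas" is a list of rows, each an object with "offset": the shift along the tool's x, y, z in m, a list of three; "turn": the turn, a rotation vector about the tool's x, y, z in degrees, a list of three; "grip": the opening, from -1 (shut) to 1 (fully open). A call has 1 to 8 rows; each row shifts and turns the pose as measured when the row begins, along the tool's axes as they then stand; what a row does not reach is not made up. A row lasts 1/10 s, in which the tool goes at most 50 mm and 8.59 degrees, less where a joint would pass 70% of its speed; a pose out of reach is approached as far as the arm can. A call is refused whole if a number of a shift passes 0.05 or a number of a turn 8.59, either way. A call with a gripper value outside its range is refused whole. The fingers move at their own pace and stop on an object; the grip force is fixed at half the most. Time passes only in rows, so rows that do not move let the fingers close. It gives the time, the measured TCP pose, the force and the opening at its end, in the units of the state.
- bot.observe(): the state, without advancing time (a new reading comes with each control period).
- bot.grab_frame(name): name is "scene" or "side" or "wrist"; returns the picture (420x560x3 uint8, red, green, blue); there is no depth.
- bot.camera_model(name): a dict with "mtx" (3x3 intrinsics, pixels), "dist_coeffs" ([k1, k2, p1, p2, k3] as OpenCV has them; the pictures are not rectified), "rvec" (rotation vector, rad) and "tvec" (3), from world to camera coordinates, as OpenCV has them. Camera axes: x right, y down, z forward; pixel columns grow to the right and rows downward; lengths in m; the calibration is good to about 2 mm. A picture is of the moment at which its call begins: read the wrist's pose just before it. camera_model takes no time and is no camera call; for the wrist camera it gives the pose at the moment of the call.
- bot.close_job(): hands the job in, once; it reports no verdict.
The state is a dict: "clock": time; "joints": joint angles; "joint_vel": joint speeds; "effort": joint torques, N m; "tool_pos": TCP position; "eef_rot": TCP orientation; "wrist_force": force on the tool from outside, world axes, zero at the start; "moment": the same for the moment, N m; "width": opening from 0.0 (shut) to 1.0 (fully open).
Only numpy, scipy, OpenCV 4.12 (cv2) and the standard library are available. Lean on these libraries where they do the work, as an engineer would, in place of code of your own. Each camera call takes 0.05 s, during which the arm holds its last target. There are 200 camera calls.

## Working session

There is one attempt and no reset: what is moved stays moved. The work goes in short steps, Python scripts to look and compute and a tool call to move; the robot and the scene stay as the last step left them, time stands still between calls to the robot, and variables do not carry over. Pictures are saved under pics/ and viewed, about 8 in all and at most 12, crops included, and the job is handed in when it is done.

Besides the shell and the picture viewer there is one more tool, called after "Call:" as name(argument=value, ...) on one line, values as JSON. apply_moves: Moves the arm, as the interface text tells. Its arguments: {"type":"object","properties":{"deltas":{"type":"array","items":{"type":"object","properties":{"offset":{"type":"array","items":{"type":"number"}},"turn":{"type":"array","items":{"type":"number"}},"grip":{"type":"number"}}}}},"required":["deltas"]}

```bash
mkdir -p pics; cat > h.py <<'E'
import numpy as np, cv2
from station import bot
def grab(n,f):
    m=bot.camera_model(n); im=bot.grab_frame(n); cv2.imwrite('pics/'+f,im[:,:,::-1]); np.savez('pics/'+f+'.npz',**{k:np.array(v) for k,v in m.items()}); return im,m
def ray(m,uv):
    R,_=cv2.Rodrigues(np.array(m['rvec'],float)); t=np.array(m['tvec'],float).reshape(3)
    p=cv2.undistortPoints(np.array(uv,float).reshape(-1,1,2),np.array(m['mtx']),np.array(m['dist_coeffs'])).reshape(-1,2)
    d=np.c_[p,np.ones(len(p))]@R
    return -R.T@t,d
def onz(m,uv,z):
    c,d=ray(m,uv); return c+d*((z-c[2])/d[:,2])[:,None]
def tri(ms,uvs):
    A=np.zeros((3,3));b=np.zeros(3);L=[]
    for m,uv in zip(ms,uvs):
        c,d=ray(m,[uv]);d=d[0]/np.linalg.norm(d[0]);P=np.eye(3)-np.outer(d,d);A+=P;b+=P@c;L.append((c,P))
    x=np.linalg.solve(A,b); return x,[np.linalg.norm(P@(x-c)) for c,P in L]
def load(f): return dict(np.load('pics/'+f+'.npz'))
def proj(m,X): return cv2.projectPoints(np.array(X,float).reshape(-1,1,3),np.array(m['rvec'],float),np.array(m['tvec'],float),np.array(m['mtx']),np.array(m['dist_coeffs']))[0].reshape(-1,2)
E
python3 - <<'E'
from h import *
for n in ("scene","side","wrist"): grab(n,n+'0.png')
print(bot.observe(),bot.finger_overhang)
for n in ("scene","side","wrist"):
  c,d=ray(load(n+'0.png'),[[280,210]]);print(n,c,d)
E
```

```text
{'clock': 0.15, 'joints': array([-6.04898610e+00,  2.81564245e+01,  8.93430395e+01,  4.68493608e-04,
        6.25504012e+01, -6.05129756e+00]), 'joint_vel': array([ 0.06017401, -0.15442254, -0.07167362,  0.01249502,  0.08816675,
        0.18465094]), 'effort': array([ 3.16444048e-04, -6.12899423e+01, -2.58276522e+01,  6.91918633e-02,
        4.73701756e-02, -5.07232733e-05]), 'tool_pos': array([6.24831856e-01, 5.81399899e-05, 2.39188077e-01]), 'eef_rot': array([-1.79950456e+02, -5.66998447e-03,  9.00020929e+01]), 'wrist_force': array([-1.06592874, -0.45172846,  0.07691693]), 'moment': array([-0.00729272,  0.004987  , -0.02196167]), 'width': 1.0022900049696957} 0.025
scene [ 1.45782379 -0.19181611  1.1896885 ] [[-0.66315851  0.11190561 -0.74032799]]
side [ 0.17393201 -0.93375368  1.34564794] [[ 0.24572533  0.56205357 -0.78988486]]
wrist [0.62545801 0.08034898 0.38385026] [[-0.01279964 -0.29478798 -0.95560144]]
```

View pics/scene0.png

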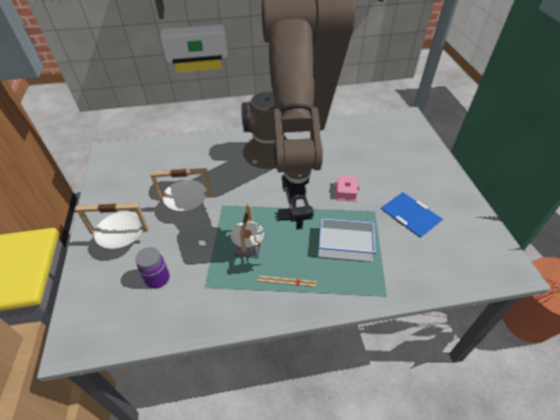

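View pics/side0.png

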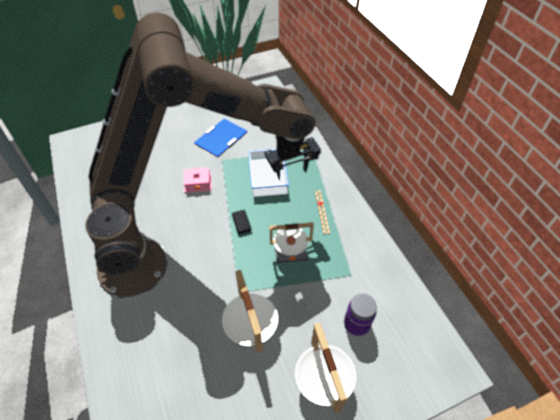

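```bash
python3 - <<'E'
from h import *
a=cv2.imread('pics/scene0.png')[195:295,205:385]; b=cv2.imread('pics/side0.png')[145:270,230:340]
A=cv2.resize(a,None,fx=4,fy=4,interpolation=cv2.INTER_CUBIC)
B=cv2.resize(b,None,fx=4,fy=4,interpolation=cv2.INTER_CUBIC)
cv2.imwrite('pics/cA.png',A);cv2.imwrite('pics/cB.png',B)
for n,roi in(('scene',(195,295,205,385)),('side',(145,270,230,340))):
  im=cv2.imread(f'pics/{n}0.png');m=load(n+'0.png')
  hsv=cv2.cvtColor(im,cv2.COLOR_BGR2HSV)
  def blob(lo,hi,nm):
    k=cv2.inRange(hsv,lo,hi);q=np.zeros_like(k);q[roi[0]:roi[1],roi[2]:roi[3]]=k[roi[0]:roi[1],roi[2]:roi[3]]
    nn,l,s,c=cv2.connectedComponentsWithStats(q)
    for i in range(1,nn):
      if s[i,4]>8: print(n,nm,s[i],c[i].round(1))
  blob((0,90,60),(18,255,255),'orange');blob((100,80,80),(125,255,255),'blue')
E
```

```text
scene orange [246 205   4  14  35] [248.  211.8]
scene orange [241 222  10  28  93] [244.4 234.8]
scene orange [295 279   6   6  30] [297.5 281.6]
scene blue [381 205   4   7  18] [382.9 207.8]
scene blue [320 218   2  10  10] [320.1 222.5]
scene blue [374 227   2   7   9] [374.7 229.7]
scene blue [318 229   3  20  33] [318.6 239.6]
scene blue [370 245   7   9  20] [374.3 250.2]
side orange [317 201   6   6  26] [319.8 203.2]
side orange [297 224  16   4  32] [304.6 225. ]
side orange [270 226  18   4  35] [278.3 227.1]
side orange [287 237   8   7  46] [290.5 240. ]
side orange [289 256   7   5  30] [291.9 258.1]
side blue [285 182   4   4   9] [287.  184.1]
```

View pics/cA.png

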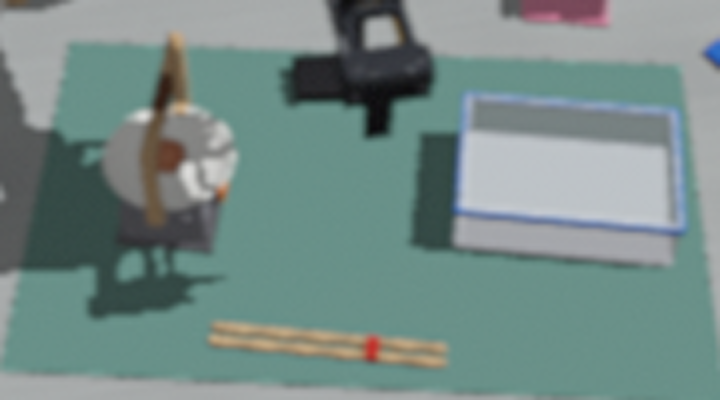

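View pics/cB.png

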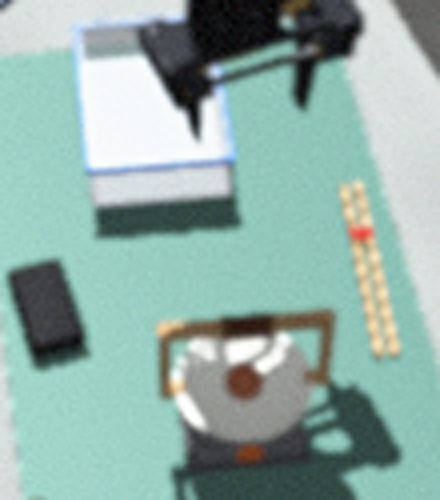

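```bash
cat > m1.py <<'E'
from h import *
s=load('scene0.png');d=load('side0.png')
S=lambda p:(np.array(p)+.5)/4-.5+[205,195]
D=lambda p:(np.array(p)+.5)/4-.5+[230,145]
print('ball',tri([s,d],[S((171,155)),D((245,380))]))
print('block',tri([s,d],[S((161,92)),D((247,324))]))
print('far end',tri([s,d],[S((176,36)),D((161,327))]))
print('handle side z.118',onz(d,[D((163,325)),D((333,313))],.155))
c=onz(s,[S(p) for p in((465,95),(680,108),(684,231),(458,212))],.06)
print(c,c.mean(0),[np.linalg.norm(c[i]-c[(i+1)%4]) for i in range(4)])
c2=onz(d,[D(p) for p in((88,169),(233,160),(77,27))],.06);print(c2)
v=(c[1]-c[0]+c[2]-c[3]);print('long yaw',np.degrees(np.arctan2(v[1],v[0])))
E
python3 m1.py
```

```text
ball (array([ 0.5521866 , -0.16387758,  0.0734902 ]), [np.float64(0.0010104935852630068), np.float64(0.0010104935852630534)])
block (array([ 0.55078625, -0.16619716,  0.16152093]), [np.float64(0.0009565219396995952), np.float64(0.0009565219396995868)])
far end (array([ 0.48383622, -0.14298821,  0.16158776]), [np.float64(0.0011837463279787902), np.float64(0.0011837463279788655)])
handle side z.118 [[ 0.48754995 -0.13603731  0.155     ]
 [ 0.6249242  -0.1812625   0.155     ]]
[[0.51822412 0.12746268 0.06      ]
 [0.57203118 0.32656279 0.06      ]
 [0.71178858 0.28137758 0.06      ]
 [0.6543672  0.08669504 0.06      ]] [0.61410277 0.20552452 0.06      ] [np.float64(0.20624270966281283), np.float64(0.14688034674756273), np.float64(0.2029741454826536), np.float64(0.14211593261322003)]
[[0.5172389  0.13007724 0.06      ]
 [0.65236947 0.0847478  0.06      ]
 [0.5773798  0.31873253 0.06      ]]
long yaw 74.22705609090909
```

Call:
apply_moves(deltas=[{"offset":[-0.03,-0.012,0.0],"turn":[0,0,0],"grip":1},{"offset":[-0.04,-0.018,0.005],"turn":[0,0,0],"grip":1},{"offset":[-0.04,-0.018,0.005],"turn":[0,0,0],"grip":1},{"offset":[-0.035,-0.015,0],"turn":[0,0,-8.5],"grip":1},{"offset":[0,0,0],"turn":[0,0,-8.5],"grip":1},{"offset":[0,0,0],"turn":[0,0,-8.5],"grip":1},{"offset":[0,0,0],"turn":[0,0,-8.5],"grip":1},{"offset":[0,0,0],"turn":[0,0,-8.5],"grip":1}])

```text
clock: 0.95
tool_pos: [0.5586, -0.1504, 0.2267]
eef_rot: [-179.9, -0.2, 133.6]
wrist_force: [0.7, 0.4, 1.2]
width: 0.999
```

Call:
apply_moves(deltas=[{"offset":[0,0,0],"turn":[0,0,-8.5],"grip":1},{"offset":[0,0,0],"turn":[0,0,-8.5],"grip":1},{"offset":[0,0,0],"turn":[0,0,-8.5],"grip":1},{"offset":[0,0,0],"turn":[0,0,0],"grip":1},{"offset":[0,0,0],"turn":[0,0,0],"grip":1}])

```text
clock: 1.45
tool_pos: [0.558, -0.1505, 0.2258]
eef_rot: [-180.0, -0.4, 159.3]
wrist_force: [-0.4, 0.1, -0.9]
width: 1.001
```

```bash
python3 - <<'E'
from h import *
o=bot.observe();print(o['joints'],o['tool_pos'],o['eef_rot'],o['wrist_force'])
grab('wrist','w1.png')
E
```

```text
[-2.16341685e+01  2.52534843e+01  9.68222994e+01 -9.94791260e-03
  5.82762541e+01 -9.09158302e+01] [ 0.55803175 -0.15047066  0.22577944] [-179.99719849   -0.35212799  159.28690993] [-0.43349784  0.05540953 -0.89810412]
```

View pics/w1.png

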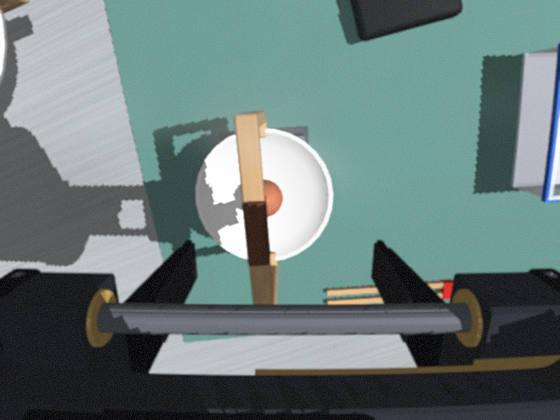

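```bash
python3 - <<'E'
from h import *
im=cv2.imread('pics/w1.png');m=load('w1.png')
for v in (122,130,150,170,190,210,225,240,255,270,285,295):
  r=im[v,215:300].astype(int);g=np.abs(np.diff(r.sum(1)));i=np.argsort(g)[-5:];print(v,sorted((i+215).tolist()))
for u in (251,256,261): print(u,im[192:275:3,u].sum(1))
P=onz(m,[(237,117),(263,114),(246,203),(268,202),(248,262),(272,262),(249,115.5),(268,300)],.163);print(P.round(4))
E
```

```text
122 [227, 228, 235, 256, 257]
130 [228, 236, 264, 280, 281]
150 [236, 237, 258, 259, 260]
170 [238, 239, 241, 261, 262]
190 [234, 235, 242, 279, 280]
210 [235, 241, 242, 243, 277]
225 [243, 244, 245, 266, 267]
240 [219, 245, 246, 267, 268]
255 [246, 247, 268, 269, 270]
270 [248, 249, 250, 274, 275]
285 [250, 251, 273, 274, 275]
295 [250, 251, 272, 273, 274]
251 [546 549 545 355 165 112 109 108  94 123 131 132 119 121 122 128 104 124
 114 119 115 119 121 106 121 245 236 235]
256 [539 533 549 323 162 113 108 117 125 116 126 108 122 120 115 114 108 139
 105  93 108 124 103 106 125 251 251 277]
261 [556 548 549 330 225 122 133 122 111 127 132 103 116 116 121  98  95 119
 118 114 122  92 116 127 130 248 267 265]
[[ 0.4798 -0.1503  0.163 ]
 [ 0.4837 -0.1355  0.163 ]
 [ 0.53   -0.1653  0.163 ]
 [ 0.5342 -0.1522  0.163 ]
 [ 0.5676 -0.1795  0.163 ]
 [ 0.5732 -0.1648  0.163 ]
 [ 0.4815 -0.1434  0.163 ]
 [ 0.5987 -0.1777  0.163 ]]
```

Call:
apply_moves(deltas=[{"offset":[0.0006,-0.0166,0.0],"turn":[0,-0.35,-2.7],"grip":1},{"offset":[0,0,0.02],"turn":[0,0,0],"grip":1},{"offset":[0,0,0.02],"turn":[0,0,0],"grip":1},{"offset":[0,0,0.015],"turn":[0,0,0],"grip":1},{"offset":[0,0,0],"turn":[0,0,0],"grip":1}])

```text
clock: 2.0
tool_pos: [0.5517, -0.1664, 0.1697]
eef_rot: [-180.0, 0.1, 161.2]
wrist_force: [-0.4, 0.1, -0.5]
width: 1.002
```

```bash
python3 - <<'E'
from h import *
o=bot.observe();print(o['tool_pos'],o['eef_rot'],o['wrist_force'])
im,m=grab('wrist','w2.png')
# expected block corners on the picture
th=np.radians(-18);a=np.array([np.cos(th),np.sin(th)]);b=np.array([-a[1],a[0]]);c=np.array([.552,-.166])
P=[np.r_[c+i*a+j*b,.163] for i,j in((-.022,-.0072),(-.022,.0072),(.022,.0072),(.022,-.0072))]
q=proj(m,P);print(q.round())
cv2.polylines(im,[q.round().astype(int).reshape(-1,1,2)],True,(255,0,255),1);cv2.imwrite('pics/w2o.png',im[:,:,::-1])
E
```

```text
[ 0.55170472 -0.1663835   0.16965714] [-1.79998159e+02  1.08345692e-01  1.61174981e+02] [-0.40244364  0.13524907 -0.45270191]
[[269. 234.]
 [300. 233.]
 [300. 315.]
 [272. 315.]]
```

View pics/w2o.png

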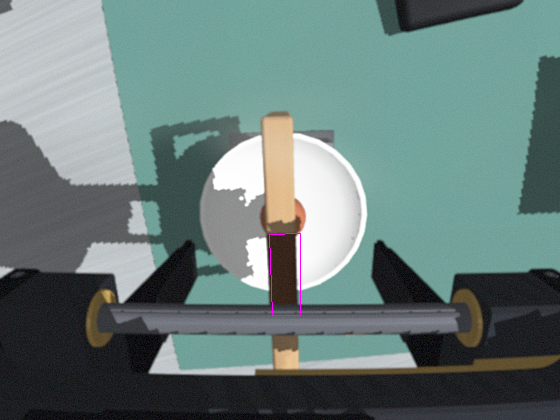

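Call:
apply_moves(deltas=[{"offset":[0,-0.0008,0.006],"turn":[0,0.1,-0.8],"grip":1},{"offset":[0,0,0.004],"turn":[0,0,0],"grip":1},{"offset":[0,0,0],"turn":[0,0,0],"grip":-1},{"offset":[0,0,0],"turn":[0,0,0],"grip":-1},{"offset":[0,0,0],"turn":[0,0,0],"grip":-1},{"offset":[0,0,0],"turn":[0,0,0],"grip":-1},{"offset":[0,0,0],"turn":[0,0,0],"grip":-1},{"offset":[0,0,0],"turn":[0,0,0],"grip":-1}])

```text
clock: 2.85
tool_pos: [0.553, -0.1677, 0.163]
eef_rot: [-180.0, 0.3, 161.9]
wrist_force: [-0.2, -0.2, -0.2]
width: 0.552
```

Call:
apply_moves(deltas=[{"offset":[0,0,0],"turn":[0,0,0],"grip":-1},{"offset":[0,0,0],"turn":[0,0,0],"grip":-1},{"offset":[0,0,0],"turn":[0,0,0],"grip":-1},{"offset":[0,0,0],"turn":[0,0,0],"grip":-1}])

```text
clock: 3.25
tool_pos: [0.553, -0.1676, 0.1631]
eef_rot: [-180.0, 0.3, 161.9]
wrist_force: [0.2, 0.4, -0.4]
width: 0.215
```

Call:
apply_moves(deltas=[{"offset":[0,0,0.004],"turn":[0,0.3,0],"grip":-1},{"offset":[0,0,0],"turn":[0,0,0],"grip":-1},{"offset":[0,0,0],"turn":[0,0,0],"grip":-1},{"offset":[0,0,0],"turn":[0,0,0],"grip":-1},{"offset":[0,0,0],"turn":[0,0,0],"grip":-1}])

```text
clock: 3.75
tool_pos: [0.5536, -0.1678, 0.1601]
eef_rot: [-180.0, 0.1, 161.9]
wrist_force: [-0.6, -0.4, 3.7]
width: 0.151
```

Call:
apply_moves(deltas=[{"offset":[0,0,0],"turn":[0,0,0],"grip":-1},{"offset":[0,0,0],"turn":[0,0,0],"grip":-1},{"offset":[0,0,-0.002],"turn":[0,0,0],"grip":-1},{"offset":[0,0,-0.002],"turn":[0,0,0],"grip":-1}])

```text
clock: 4.15
tool_pos: [0.5524, -0.1674, 0.1613]
eef_rot: [-180.0, -0.1, 161.9]
wrist_force: [2.3, -0.1, -20.3]
width: 0.154
```

Call:
apply_moves(deltas=[{"offset":[0,0,-0.002],"turn":[0,0,0],"grip":-1},{"offset":[0,0,-0.002],"turn":[0,0,0],"grip":-1},{"offset":[0,0,-0.002],"turn":[0,0,0],"grip":-1}])

```text
clock: 4.45
tool_pos: [0.5509, -0.1668, 0.1638]
eef_rot: [180.0, -0.5, 161.9]
wrist_force: [3.8, -1.3, -24.6]
width: 0.151
```

Call:
apply_moves(deltas=[{"offset":[-0.002,0,-0.002],"turn":[0,-0.4,0],"grip":-1},{"offset":[-0.001,0,-0.002],"turn":[0,-0.2,0],"grip":-1},{"offset":[-0.0005,0,-0.002],"turn":[0,-0.2,0],"grip":-1}])

```text
clock: 4.75
tool_pos: [0.5514, -0.1669, 0.1677]
eef_rot: [180.0, -0.3, 161.9]
wrist_force: [-1.3, -0.6, -19.4]
width: 0.149
```

```bash
python3 - <<'E'
from h import *
o=bot.observe();print(o['tool_pos'],o['eef_rot'],o['wrist_force'])
grab('wrist','w3.png')
E
```

```text
[ 0.55139973 -0.16685786  0.16767893] [179.96234213  -0.28539432 161.93861958] [ -1.30562075  -0.58059722 -19.3907127 ]
```

View pics/w3.png

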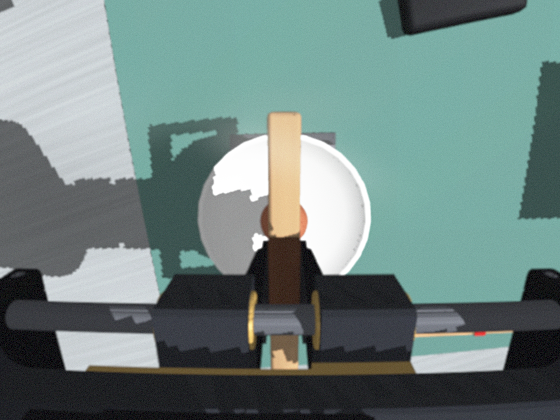

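Call:
apply_moves(deltas=[{"offset":[-0.0005,0,-0.002],"turn":[0,-0.3,0],"grip":-1},{"offset":[-0.0005,0,-0.002],"turn":[0,-0.2,0],"grip":-1},{"offset":[0,0,-0.002],"turn":[0,0,0],"grip":-1},{"offset":[0,0,-0.002],"turn":[0,0,0],"grip":-1}])

```text
clock: 5.2
tool_pos: [0.5536, -0.1677, 0.1811]
eef_rot: [180.0, 0.7, 161.9]
wrist_force: [-2.3, 1.0, -5.1]
width: 0.152
```

Call:
apply_moves(deltas=[{"offset":[0,0,-0.002],"turn":[0,0.3,0],"grip":-1},{"offset":[0,0,-0.003],"turn":[0,0.2,0],"grip":-1},{"offset":[0,0,-0.003],"turn":[0,0.1,0],"grip":-1},{"offset":[0,0,-0.004],"turn":[0,0,0],"grip":-1},{"offset":[0,0,-0.004],"turn":[0,0,0],"grip":-1},{"offset":[0,0,-0.004],"turn":[0,0,0],"grip":-1}])

```text
clock: 5.8
tool_pos: [0.5561, -0.1685, 0.2052]
eef_rot: [-180.0, 0.5, 161.9]
wrist_force: [-0.2, -0.2, -3.3]
width: 0.149
```

```bash
python3 - <<'E'
from h import *
o=bot.observe();print(o['tool_pos'],o['eef_rot'],o['wrist_force'])
im,_=grab('wrist','w4.png');im2,_=grab('side','s4.png')
cv2.imwrite('pics/c4.png',np.hstack([im[:,150:430],cv2.resize(im2[100:300,200:360],None,fx=2.1,fy=2.1)])[:,:,::-1])
E
```

```text
[ 0.55607148 -0.16852773  0.20522752] [-179.9816214     0.50035303  161.92294513] [-0.17698521 -0.17762199 -3.26168985]
```

View pics/c4.png

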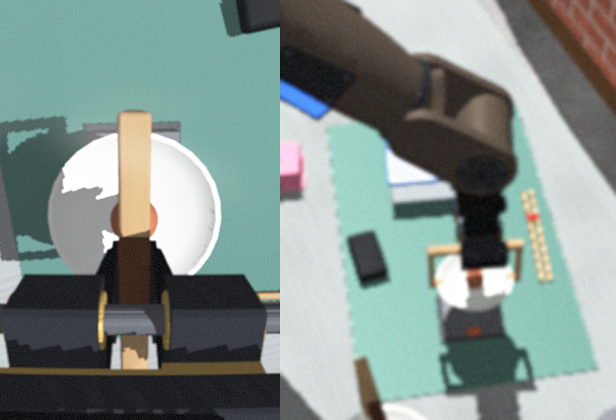

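Call:
apply_moves(deltas=[{"offset":[0,0,-0.005],"turn":[0,0,0],"grip":-1},{"offset":[0,0,-0.006],"turn":[0,0.1,0],"grip":-1},{"offset":[0,0,-0.007],"turn":[0,0.1,0],"grip":-1},{"offset":[0,0,-0.007],"turn":[0,0.1,0],"grip":-1},{"offset":[0,0,-0.006],"turn":[0,0,0],"grip":-1},{"offset":[0,0,-0.005],"turn":[0,0,0],"grip":-1},{"offset":[0,0,-0.003],"turn":[0,0,0],"grip":-1},{"offset":[0,0,0],"turn":[0,0,0],"grip":-1}])

```text
clock: 6.7
tool_pos: [0.5559, -0.1685, 0.2483]
eef_rot: [-180.0, 0.2, 161.9]
wrist_force: [0.5, 0.2, -4.3]
width: 0.152
```

Call:
apply_moves(deltas=[{"offset":[0,0,0],"turn":[0,0,1],"grip":-1},{"offset":[0,0,0],"turn":[0,0,2],"grip":-1},{"offset":[0,0,0],"turn":[0,0,3],"grip":-1},{"offset":[0,0,0],"turn":[0,0,4],"grip":-1},{"offset":[0,0,0],"turn":[0,0,5],"grip":-1},{"offset":[0,0,0],"turn":[0,0,5],"grip":-1},{"offset":[0,0,0],"turn":[0,0,5],"grip":-1},{"offset":[0,0,0],"turn":[0,0,5],"grip":-1}])

```text
clock: 7.5
tool_pos: [0.5551, -0.1681, 0.2459]
eef_rot: [-180.0, 0.0, 130.5]
wrist_force: [0.4, -0.3, -3.4]
width: 0.151
```

Call:
apply_moves(deltas=[{"offset":[0,0,0],"turn":[0,0,5],"grip":-1},{"offset":[0,0,0],"turn":[0,0,5],"grip":-1},{"offset":[0,0,0],"turn":[0,0,5],"grip":-1},{"offset":[0,0,0],"turn":[0,0,5],"grip":-1},{"offset":[0,0,0],"turn":[0,0,5],"grip":-1},{"offset":[0,0,0],"turn":[0,0,5],"grip":-1},{"offset":[0,0,0],"turn":[0,0,5],"grip":-1},{"offset":[0,0,0],"turn":[0,0,5],"grip":-1}])

```text
clock: 8.3
tool_pos: [0.5542, -0.1678, 0.2429]
eef_rot: [-179.7, -0.1, 88.3]
wrist_force: [-0.3, -0.5, -3.7]
width: 0.15
```

Call:
apply_moves(deltas=[{"offset":[0,0,-0.001],"turn":[0.1,0,4],"grip":-1},{"offset":[0,0,-0.001],"turn":[0,0,3],"grip":-1},{"offset":[0,0,-0.001],"turn":[0,0,2],"grip":-1},{"offset":[0,0,-0.001],"turn":[0,0,1.5],"grip":-1},{"offset":[0,0,-0.001],"turn":[0,0,1],"grip":-1},{"offset":[0,0,0],"turn":[0,0,0.5],"grip":-1},{"offset":[0,0,0],"turn":[0,0,0],"grip":-1},{"offset":[0,0,0],"turn":[0,0,0],"grip":-1}])

```text
clock: 9.1
tool_pos: [0.5536, -0.1676, 0.246]
eef_rot: [-179.4, -0.0, 75.4]
wrist_force: [0.4, 0.7, -5.4]
width: 0.147
```

```bash
python3 - <<'E'
from h import *
o=bot.observe();print(o['tool_pos'],o['eef_rot'],o['joints'])
im,_=grab('wrist','w5.png');im2,_=grab('side','s5.png')
cv2.imwrite('pics/c5.png',np.hstack([im[:,100:460],cv2.resize(im2[100:300,200:360],None,fx=2.1,fy=2.1)])[:,:,::-1])
E
```

```text
[ 0.55364622 -0.16761709  0.24604627] [-1.79402028e+02 -4.84278510e-02  7.54003555e+01] [-2.33666465e+01  2.41712601e+01  9.52020744e+01 -4.93771026e-02
  6.12250415e+01 -8.74326003e+00]
```

View pics/c5.png

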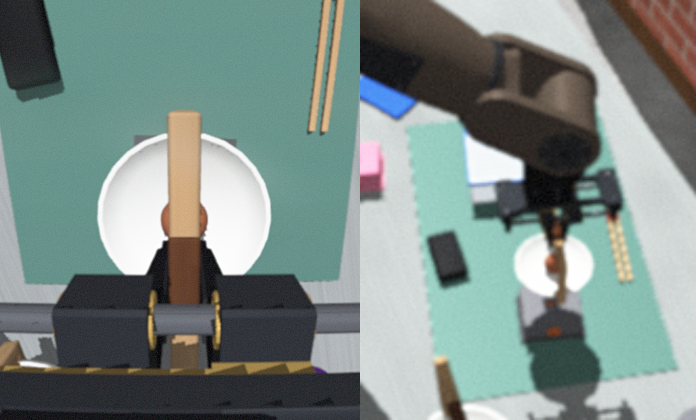

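Call:
apply_moves(deltas=[{"offset":[0.002,0,-0.001],"turn":[-0.2,0,0.4],"grip":-1},{"offset":[0.004,-0.0005,-0.001],"turn":[-0.2,0,0.6],"grip":-1},{"offset":[0.006,-0.001,-0.0005],"turn":[-0.2,0,0.6],"grip":-1},{"offset":[0.008,-0.001,-0.0005],"turn":[-0.1,0,0.4],"grip":-1},{"offset":[0.01,-0.001,-0.0005],"turn":[0,0,0.2],"grip":-1},{"offset":[0.012,-0.0015,-0.0005],"turn":[0,0,0],"grip":-1},{"offset":[0.013,-0.0015,-0.0005],"turn":[0,0,0],"grip":-1},{"offset":[0.014,-0.0015,-0.0005],"turn":[0,0,0],"grip":-1}])

```text
clock: 10.0
tool_pos: [0.5664, -0.094, 0.2516]
eef_rot: [179.8, -0.1, 72.9]
wrist_force: [0.3, 0.3, -3.0]
width: 0.15
```

Call:
apply_moves(deltas=[{"offset":[0.014,-0.002,-0.0005],"turn":[0,0,0],"grip":-1},{"offset":[0.014,-0.002,-0.0005],"turn":[0,0,0],"grip":-1},{"offset":[0.014,-0.002,-0.0005],"turn":[0,0,0],"grip":-1},{"offset":[0.014,-0.002,-0.0005],"turn":[0,0,0],"grip":-1},{"offset":[0.014,-0.002,-0.0005],"turn":[0,0,0],"grip":-1},{"offset":[0.014,-0.002,-0.0005],"turn":[0,0,0],"grip":-1}])

```text
clock: 10.6
tool_pos: [0.5806, -0.0015, 0.2549]
eef_rot: [179.8, -0.1, 73.0]
wrist_force: [0.0, -0.5, -3.9]
width: 0.15
```

Call:
apply_moves(deltas=[{"offset":[0.014,-0.002,0],"turn":[0,0,0],"grip":-1},{"offset":[0.014,-0.002,0],"turn":[0,0,0],"grip":-1},{"offset":[0.014,-0.002,0],"turn":[0,0,0],"grip":-1},{"offset":[0.014,-0.002,0],"turn":[0,0,0],"grip":-1},{"offset":[0.014,-0.002,0],"turn":[0,0,0],"grip":-1},{"offset":[0.014,-0.002,0],"turn":[0,0,0],"grip":-1},{"offset":[0.013,-0.002,0],"turn":[0,0,0],"grip":-1},{"offset":[0.012,-0.002,0],"turn":[0,0,0],"grip":-1}])

```text
clock: 11.4
tool_pos: [0.5985, 0.1176, 0.2549]
eef_rot: [179.8, -0.1, 73.0]
wrist_force: [-0.7, -0.4, -3.5]
width: 0.149
```

Call:
apply_moves(deltas=[{"offset":[0.011,-0.001,0],"turn":[0,0,0],"grip":-1},{"offset":[0.01,-0.001,0],"turn":[0,0,0],"grip":-1},{"offset":[0.009,-0.001,0],"turn":[0,0,0],"grip":-1},{"offset":[0.0085,-0.001,0],"turn":[0,0,0],"grip":-1},{"offset":[0.0075,-0.001,0],"turn":[0,0,0],"grip":-1},{"offset":[0.0065,-0.001,0],"turn":[0,0,0],"grip":-1},{"offset":[0.0055,-0.001,0],"turn":[0,0,0],"grip":-1},{"offset":[0.0045,-0.0005,0],"turn":[0,0,0],"grip":-1}])

```text
clock: 12.2
tool_pos: [0.6105, 0.1856, 0.2546]
eef_rot: [179.9, -0.0, 73.1]
wrist_force: [0.1, 0.3, -3.3]
width: 0.153
```

Remaining about (0.004, 0.018): tool x 0.018, y −0.0015.

Call:
apply_moves(deltas=[{"offset":[0.0045,-0.0005,0.001],"turn":[0,0,0],"grip":-1},{"offset":[0.0035,-0.0005,0.001],"turn":[0,0,0],"grip":-1},{"offset":[0.003,-0.0005,0.001],"turn":[0,0,0],"grip":-1},{"offset":[0.002,0,0.001],"turn":[0,0,0],"grip":-1},{"offset":[0.001,0,0.001],"turn":[0,0,0],"grip":-1},{"offset":[0,0,0],"turn":[0,0,0],"grip":-1},{"offset":[0,0,0],"turn":[0,0,0],"grip":-1},{"offset":[0,0,0],"turn":[0,0,0],"grip":-1}])

```text
clock: 13.0
tool_pos: [0.6134, 0.2004, 0.249]
eef_rot: [179.9, -0.0, 73.0]
wrist_force: [0.7, 0.0, -4.0]
width: 0.148
```

```bash
python3 - <<'E'
from h import *
o=bot.observe();print(o['tool_pos'],o['eef_rot'],o['joint_vel'].round(2))
im,_=grab('wrist','w6.png');im2,_=grab('side','s6.png');im3,_=grab('scene','e6.png')
r=cv2.resize(im3[180:290,270:400],(390,330),interpolation=cv2.INTER_CUBIC)
r2=cv2.resize(im2[120:215,220:340],(390,309),interpolation=cv2.INTER_CUBIC)
cv2.imwrite('pics/c6.png',np.hstack([np.vstack([im,np.zeros((180,560,3),np.uint8)])[:600,80:480],np.vstack([r[:290],r2])[:600][:600,:] if 0 else np.vstack([r,r2])[:600]])[:,:,::-1])
E
```

```text
[0.61343029 0.20036398 0.249007  ] [ 1.79875285e+02 -2.16447241e-02  7.30374837e+01] [-0.11 -0.1   0.05 -0.06 -0.04  0.03]
```

View pics/c6.png

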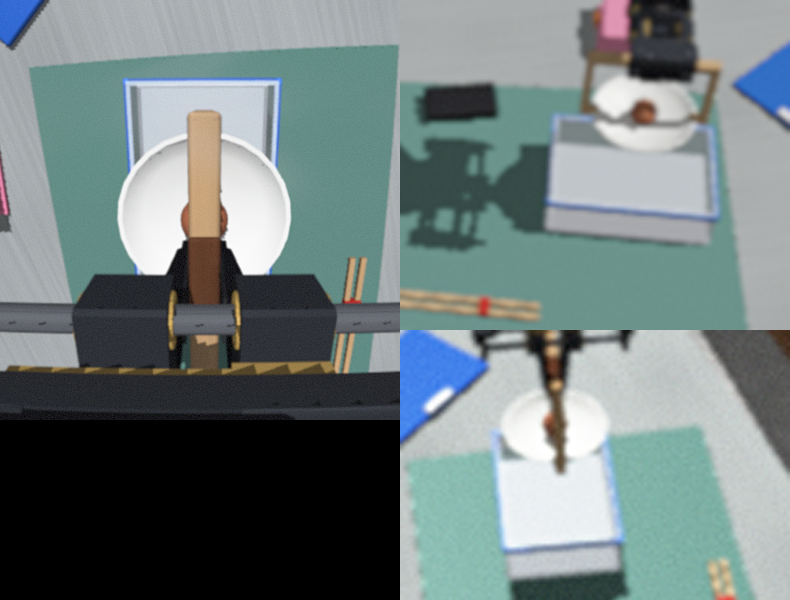

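```bash
python3 - <<'E'
from h import *
m=load('w6.png');P=onz(m,[(204,79),(361,79),(208,160),(358,160)],.06)[:,:2];print(P)
e=P[0]-P[1];a=np.array([e[1],-e[0]])/np.linalg.norm(e);a*=np.sign(a[1]);print(np.linalg.norm(e),np.degrees(np.arctan2(a[1],a[0])),(P[0]+P[1])/2-.1*a)
v=P[0]-P[2];w=P[1]-P[3];print(np.degrees(np.arctan2([v[1],w[1]],[v[0],w[0]])))
s=load('e6.png');d=load('s6.png')
print('ball',tri([s,d],[(270+644/3-400/3,180+113/3),(220+(555-400)/3.25,120+(422-330)/3.25)]))
E
```

```text
[[0.57436671 0.3201517 ]
 [0.71193024 0.27801339]
 [0.55206934 0.24873674]
 [0.6911975  0.20608332]]
0.14387273488610341 72.96918364049118 [0.61385987 0.20346781]
[72.66045239 73.92117695]
ball (array([0.61880944, 0.20582641, 0.16169402]), [np.float64(0.0004909054663496919), np.float64(0.0004909054663497936)])
```

Call:
apply_moves(deltas=[{"offset":[0.002,0,0],"turn":[0,0,0],"grip":-1},{"offset":[0,0,0],"turn":[0,0,0],"grip":-1},{"offset":[0,0,0],"turn":[0,0,0],"grip":-1},{"offset":[0,0,0],"turn":[0,0,0],"grip":-1},{"offset":[0,0,0],"turn":[0,0,0],"grip":-1},{"offset":[0,0,0],"turn":[0,0,0],"grip":-1},{"offset":[0,0,0],"turn":[0,0,0],"grip":-1},{"offset":[0,0,0],"turn":[0,0,0],"grip":-1}])

```text
clock: 13.95
tool_pos: [0.6141, 0.2024, 0.2492]
eef_rot: [179.9, -0.0, 73.0]
wrist_force: [0.2, -0.0, -3.5]
width: 0.15
```

```bash
python3 - <<'E'
from h import *
im,m=grab('wrist','w7.png');k=cv2.inRange(cv2.cvtColor(im,cv2.COLOR_RGB2HSV),(3,110,70),(14,200,230));k[:190]=0;k[236:]=0
ys,xs=np.nonzero(k[:, 230:340]);print(xs.min()+230,xs.max()+230,ys.min(),ys.max())
o=bot.observe();print(o['tool_pos'],o['eef_rot'],o['wrist_force'],o['joint_vel'].round(2),o['width'])
print(bot.close_job())
E
```

```text
262 306 205 234
[0.61409212 0.20238902 0.24915735] [ 1.79864846e+02 -2.64304079e-02  7.30335297e+01] [-0.44729934  0.15478373 -3.63845869] [ 0.08  0.06  0.02 -0.03 -0.09  0.01] 0.14772771338071267
the job is handed in; nothing more can be done
None
```

I gripped the carrier by its wood block and pulled it straight up out of the dock. The catches let go about 10–20 mm up, with about 25 N measured at the wrist, above the stated 20 N. I then raised it clear, turned it 89° and carried it over the container. The job is handed in at about 14 s, still holding the handle.

**Last checks:**
- **Position:** the gripper is about 1 mm from the container centre measured with the wrist camera, and the handle is at 73.0° against 73.0° for the long side.
- **Level and grip:** the tool is level within 0.2° and the arm is at rest. The fingers are closed on the block with the carrier's weight on the wrist.
- **Height:** the plug tip is about 40 mm above the rim. I worked this out from the height lifted, not from a picture of the plug.
- **Ball:** the wrist view shows it in the middle of the dish. The estimate from the scene and side cameras put it about 7 mm off the tool axis and 3 mm high. I took that as a coarse pixel-picking error, and it is still inside the 12 mm limit.
- **Other things:** the container measured within about 2 mm of where it first was. The bystanders in the last pictures looked undisturbed, though I did not measure them and the jar was out of view.

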